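# Set the travel stop short of a tight spot on a blade grinder's bed

### The arm

A 6-joint arm with a two-finger parallel gripper is mounted at the origin on the work surface. World frame = base frame: x ahead of the robot, y to its left, z up, the work surface at z = 0. Lengths are in mm, angles in rad, forces in N, time in s.
With the tool pointing down it reaches from about 400 to 925 mm from the base axis. Payload 12.5 kg.
Tool frame: the origin (TCP) lies on the centre line of the jaws, within the pads' length; the fingertips stand 19 mm ahead of it and the grasp point (between the pads) is the TCP; z points along the fingers, y is the line along which they close (so a half turn about z gives the same grasp; the last joint's range is limited). The gripper opens to 95 mm and grips with 3 to 60 N. Pads are 20 mm wide; open, the fingers measure 119 mm over their backs; the gripper's body (75 mm by 180 mm) begins 59 mm behind the grasp point.
Start: joints at [-1.319, 0.491, 1.559, -0, 1.092, -0.106], TCP at [218.907, -585.427, 233.661] pointing down, gripper open.
Joint ranges: [-3.1, 3.1], [-0.84, 2.19], [0.05, 2.79], [-1.13, 4.28], [0.06, 2.93], [-2.69, 2.69]. Speed limits (rad/s): [2.22, 2.22, 2.79, 3.14, 3.14, 3.14].

### API

Orientations are given as [roll, pitch, yaw] about the fixed x, y, z axes, in that order (R = Rz(yaw) Ry(pitch) Rx(roll)).
In Python, from cell import state, read_camera, job_done gives the robot as it stands.
- The arm moves only by the tool arm_command, never from a script. Its argument "deltas" is a list of rows, each an object of numbers: "dx", "dy", "dz": the shift along the world's x, y, z in m; "yaw": the turn about the world's z in degrees. In form: [{"dx": .., "dy": .., "dz": .., "yaw": ..}, ...]. A call has 1 to 20 rows; each row shifts and turns the commanded pose from where the row before left it; what a row does not reach is not made up. A row lasts 1/10 s, in which the tool goes at most 50 mm and 8.59 degrees, less where a joint would pass 70% of its speed; a pose out of reach is approached as far as the arm can. A call with a gripper value outside its range is refused whole. "gripper" is the finger opening in m, from 0 to 0.0951, set as the call begins (left out, the last holds). The fingers move at their own pace and stop on an object; the grip force is fixed at half the most. Time passes only in rows, so rows that do not move let the fingers close. It gives the time, the measured TCP pose, the force, the opening and the grip force at its end, in the units of the state.
- state(): the state, without advancing time (a new reading comes with each control period).
- read_camera(name): name is "side" or "top"; returns a dict with "color" (384x512x3 uint8, red, green, blue), "range_z" (384x512 float32, mm along the optical axis (not along the pixel's ray), 0 where there is no reading), "fx", "fy", "cx", "cy" (pixels), "extrinsics" (4x4, takes a point from camera to world coordinates). Camera axes: x right, y up, looking along -z (the intrinsics and any distortion apply to the point x, -y, -z); pixel columns grow to the right and rows downward; lengths in mm; the calibration is good to about 2 mm. A picture is of the moment at which its call begins.
- job_done(): hands the job in; it is judged then, once.
The state is a dict: "t": time; "joints": joint angles; "qvel": joint speeds; "tau": joint torques, N m; "eef_pos": TCP position; "tcp_rot": TCP orientation; "ft_force": force on the tool from outside, world axes, zero at the start; "moment": the same for the moment, N m; "opening": opening from 0.0 (shut) to 1.0 (fully open); "grip_force": force on a finger pad.
Only numpy, scipy, OpenCV 4.12 (cv2) and the standard library are available. Lean on these libraries where they do the work, as an engineer would, in place of code of your own. Each camera call takes 0.05 s, during which the arm holds its last target. There are 200 camera calls.

### The job

The blade carriage binds somewhere along the grinder's bed. Run the carriage to the right until you feel it begin to tighten, without forcing it, then back it off about a centimetre so that it is free again, and bring the travel stop up against the carriage's right-hand end so that it cannot be run into the tight spot again. Leave the other things on the bench alone.

Things in the scene. Friction and masses are not known exactly. Their poses are not given: they have to be found in the camera images.
- grinder: Wet grinder and blade bed, one fixed casting. Origin on the table under the bed's middle; y along the bed to the left, x away from the robot, z up. Bed: grey, 100 wide, from y=-320 to +480, a 36 wide steel way on it, end plates 70 high. The 250 dia. stone and housing (330 high) stand from y=+320 on, x +110 to +370. On the way, from the left: blade carriage, unseen tight spot, travel stop.
- carriage (a joint): Carriage travel along the way, m: -0.20 (in front of the stone) to 0.40, growing to the right (grinder -y). Even drag of 2.5 N up to the tight spot, which cannot be seen and begins 30 to 210 mm to the right of where the carriage starts; from there the drag climbs some 2.5 N for each mm, and the carriage stays where it is let go. More than about 20 N of push there spoils the way.
- carriage_knob (a point): Middle of the carriage's black round knob, 34 dia. x 38 high, 114 above the table, 12 nearer the robot than the way's centre line. Under it a thin stem, then the carriage plate, top 80 above the table. The carriage is an aluminium saddle 76 wide, 100 long (50 each way from the knob); on its far side a clamped blade and two small knobs (113 high) 70 beyond this point.
- carriage_end (a point): Middle of the carriage's right-hand end face, which the stop comes against; on the way's centre line, 73 above the table.
- stop (a joint): Travel of the stop, m: 0 to 0.40, growing to the left (grinder +y). Even drag of 2 N everywhere (it clears the tight spot); it stays where it is left.
- stop_post (a point): On the axis of the stop's upright round steel post, 24 dia. (28 at its cap), 112 above the table; top of the post 130. The post stands in the middle of the stop, a dark steel saddle 40 long along the bed, 76 wide, top 80 above the table.
- stop_end (a point): Middle of the stop's left-hand face, which comes against the carriage's right-hand end; on the way's centre line, 73 above the table.
- paste_jar: squat jar of honing paste, 60 dia. x 60, origin at its base; leave alone
- wrench: open-ended wrench, 160 long, lying flat; leave alone
- spacer: loose steel spacer ring, 56 dia. x 14, lying flat; leave alone
- oil_bottle: bottle of oil, 52 dia. x 140, standing; leave alone
- mug: white mug, 76 dia. x 85; leave alone
- grading_block: two-layer stone grading block, 55 x 110 x 36; leave alone
- knife: kitchen knife lying flat, 300 long; leave alone

How it is judged (in metres and radians):
On the way, in this order (a step that is already met when the one before it is completed fails the run):
1. the carriage has been run into the start of the tight spot (contact force between carriage and tightspot above 4 N), for 0.1 s.
2. the carriage is backed off: free of the tight spot and not more than 20 mm short of it (contact force between carriage and tightspot below 0.5 N and y of carriage_end in the frame of tightspot between 0 and 0.02 m and velocity of joint carriage between -0.005 and 0.005 m/s), for 0.2 s.
At the end, for the whole second after the job is handed in: The carriage rests free, its right-hand end 0 to 20 mm short of where it begins to tighten, and the stop rests against that end (gap under 3 mm); both released and still (all of step 2 and distance between carriage_end and stop_end below 0.003 m and velocity of joint stop between -0.005 and 0.005 m/s); the robot touches nothing.
It fails at once if the carriage is forced into the tight spot (more than 25 N between its keeper and the tight spot, about 20 N of push) (contact force between carriage and tightspot above 25 N).
It fails at once if another thing on the bench is pushed about or knocked over (distance of any of paste_jar, wrench, spacer, oil_bottle, mug, grading_block, knife from where it was at the start of the episode above 0.03 m or angle between any of paste_jar, wrench, spacer, oil_bottle, mug, grading_block, knife's own z axis and vertical above 0.5 rad).
It also fails if it takes over 70 s, if anything falls off the work surface, if the arm or the gripper's body presses on something with over 40 N, if the wrist force passes 120 N, or if a joint passes its speed limit or range.

## Working session

There is one attempt and no reset: what is moved stays moved. The work goes in short steps, Python scripts to look and compute and a tool call to move; the robot and the scene stay as the last step left them, time stands still between calls to the robot, and variables do not carry over. Pictures are saved under pics/ and viewed, at most 10 in all, crops included, and the job is handed in when it is done.

Besides the shell and the picture viewer there is one more tool, called after "Call:" as name([rows], argument=value, ...), one row to a line, values as JSON. arm_command: Moves the arm, as the interface text tells. Its arguments: {"type":"object","properties":{"deltas":{"type":"array"},"gripper":{"type":"number"}},"required":["deltas"]}

```bash
mkdir -p pics; cat > h.py <<'E'
import numpy as np,cv2
from cell import state,read_camera,job_done
def shot(n,f=None):
    c=read_camera(n)
    if f: cv2.imwrite('pics/'+f,c['color'][:,:,::-1])
    return c
def cloud(c):
    z=c['range_z'].astype(float);v,u=np.indices(z.shape)
    p=np.stack([(u-c['cx'])/c['fx']*z,-(v-c['cy'])/c['fy']*z,-z],-1)
    E=np.array(c['extrinsics']);w=p@E[:3,:3].T+E[:3,3];w[z==0]=np.nan
    return w
E
python3 - <<'E'
from h import *
for n in('top','side'):
    c=shot(n,n+'1.png');w=cloud(c);np.save(n+'.npy',w)
    print(n,np.round(c['extrinsics'],3).tolist(),c['fx'])
print(state())
E
```

```text
top [[0.017, 0.998, -0.063, 422.911], [-1.0, 0.019, 0.023, -71.448], [0.024, 0.063, 0.998, 1124.336], [0.0, 0.0, 0.0, 1.0]] 454.1214155022086
side [[-0.988, 0.085, -0.132, 301.647], [-0.156, -0.608, 0.778, 979.879], [-0.014, 0.789, 0.614, 915.448], [0.0, 0.0, 0.0, 1.0]] 481.9970825991023
{'t': 0.1, 'joints': array([-1.31861110e+00,  4.91506018e-01,  1.55939259e+00,  3.27724665e-05,
        1.09169249e+00, -1.05602689e-01]), 'qvel': array([ 0.00051848, -0.00206422, -0.00094498, -0.0002115 ,  0.00018024,
       -0.00103668]), 'tau': array([ 3.57057375e-03, -6.13625407e+01, -2.58606452e+01,  6.94282958e-02,
        4.70296293e-02, -3.47194316e-05]), 'eef_pos': array([ 218.85463305, -585.22123896,  233.11458008]), 'tcp_rot': array([-3.14060284e+00, -1.34148040e-04,  3.57772731e-01]), 'ft_force': array([0.55425916, 0.25273004, 0.59195054]), 'moment': array([ 0.02165156,  0.07168658, -0.01965061]), 'grip_force': 0.0, 'opening': 1.000057137620701}
```

View pics/top1.png

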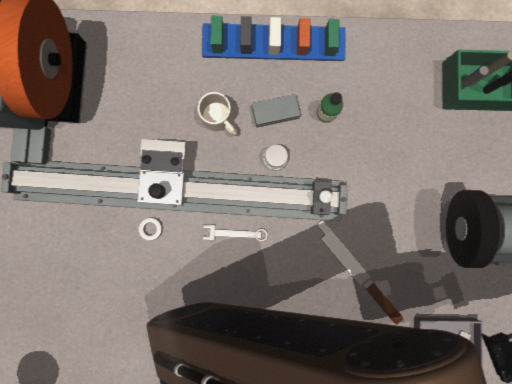

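View pics/side1.png

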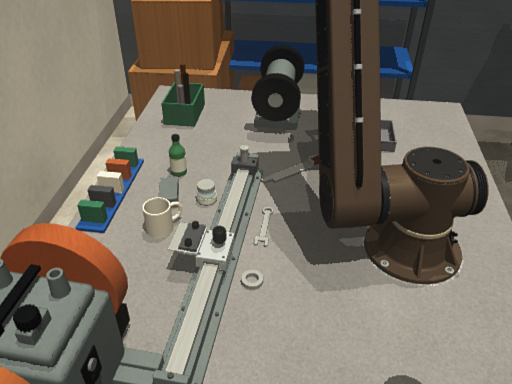

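The top view shows the carriage knob at about (157,190), the stop post at (325,197) and the bed running from (5,178) to (345,197). In the side view the knob is at (219,235) and the post at (244,152).

```bash
python3 - <<'E'
from h import *
w=np.load('top.npy')
def near(u,v,r,lo,hi):
    p=w[v-r:v+r+1,u-r:u+r+1].reshape(-1,3);return p[(p[:,2]>lo)&(p[:,2]<hi)]
for n,u,v in(('knob',157,190),('post',325,197)):
    p=near(u,v,14,118,145);print(n,len(p),p.mean(0).round(1),p.min(0).round(1),p.max(0).round(1))
# way: bright steel strip centre line
c=shot('top');g=cv2.cvtColor(c['color'],cv2.COLOR_RGB2GRAY)
q=[]
for u in list(range(30,130,5))+list(range(195,305,5)):
    col=np.arange(160,220);m=(g[160:220,u]>170)
    if m.sum()>3: 
        v=int(round(col[m].mean()));q.append(w[v,u])
q=np.array(q);q=q[~np.isnan(q).any(1)];print(len(q),np.median(q[:,2]))
vx,vy,x0,y0=cv2.fitLine(q[:,:2].astype(np.float32),cv2.DIST_HUBER,0,.01,.01).ravel()
print('way dir deg',np.degrees(np.arctan2(vy,vx)),x0,y0, 'res',np.std((q[:,0]-x0)*vy-(q[:,1]-y0)*vx))
for n,u,v in(('jar',276,156),('wrench',235,234),('spacer',150,229),('mug',214,110),('bottle',331,105),('knifetip',322,226),('knife',348,262)):
    print(n,w[v,u].round())
# carriage plate & blade extents
for n,(u0,u1,v0,v1) in {'carr':(130,195,130,215),'stop':(305,345,175,220)}.items():
    p=w[v0:v1,u0:u1].reshape(-1,3);p=p[(p[:,2]>72)&(p[:,2]<88)];print(n,p.min(0).round(),p.max(0).round())
E
```

```text
knob 196 [488.4 134.8 132.1] [472.2 120.  118.2] [504.8 151.8 138.5]
post 125 [ 483.  -235.7  130.7] [ 469.9 -247.9  123.8] [ 496.6 -223.   135.6]
42 58.200912875866265
way dir deg 87.32518 502.2062 162.88246 res 6.547993059463182
jar [ 580. -129.   57.]
wrench [393. -34.  10.]
spacer [402. 175.  -1.]
mug [700.  24.   8.]
bottle [ 694. -251.  104.]
knifetip [ 417. -247.   10.]
knife [ 330. -312.   11.]
carr [461.  85.  72.] [601. 188.  88.]
stop [ 445. -289.   72.] [ 521. -214.   88.]
```

Call:
arm_command([
  {"dx": 0.027,"dy": 0.035,"yaw": -2.32},
  {"dx": 0.027,"dy": 0.035,"yaw": -2.32},
  {"dx": 0.027,"dy": 0.035,"yaw": -2.32},
  {"dx": 0.027,"dy": 0.035,"yaw": -2.32},
  {"dx": 0.027,"dy": 0.035,"yaw": -2.32},
  {"dx": 0.027,"dy": 0.035,"yaw": -2.32},
  {"dx": 0.027,"dy": 0.035,"yaw": -2.32},
  {"dx": 0.027,"dy": 0.035,"yaw": -2.32},
  {"dx": 0.027,"dy": 0.035,"yaw": -2.32},
  {"dx": 0.027,"dy": 0.035,"yaw": -2.32},
  {"dy": 0.037},
  {"dy": 0.037},
  {"dy": 0.037},
  {"dy": 0.037},
  {"dy": 0.037},
  {"dy": 0.037},
  {"dy": 0.037},
  {"dy": 0.037},
  {"dy": 0.037},
  {"dy": 0.037},
], gripper=0.06)

```text
$.deltas[0]: bad value
```

Call:
arm_command([
  {"dx": 0.027,"dy": 0.035,"dz": 0,"yaw": -2.32},
  {"dx": 0.027,"dy": 0.035,"dz": 0,"yaw": -2.32},
  {"dx": 0.027,"dy": 0.035,"dz": 0,"yaw": -2.32},
  {"dx": 0.027,"dy": 0.035,"dz": 0,"yaw": -2.32},
  {"dx": 0.027,"dy": 0.035,"dz": 0,"yaw": -2.32},
  {"dx": 0.027,"dy": 0.035,"dz": 0,"yaw": -2.32},
  {"dx": 0.027,"dy": 0.035,"dz": 0,"yaw": -2.32},
  {"dx": 0.027,"dy": 0.035,"dz": 0,"yaw": -2.32},
  {"dx": 0.027,"dy": 0.035,"dz": 0,"yaw": -2.32},
  {"dx": 0.027,"dy": 0.035,"dz": 0,"yaw": -2.32},
  {"dx": 0,"dy": 0.037,"dz": 0,"yaw": 0},
  {"dx": 0,"dy": 0.037,"dz": 0,"yaw": 0},
  {"dx": 0,"dy": 0.037,"dz": 0,"yaw": 0},
  {"dx": 0,"dy": 0.037,"dz": 0,"yaw": 0},
  {"dx": 0,"dy": 0.037,"dz": 0,"yaw": 0},
  {"dx": 0,"dy": 0.037,"dz": 0,"yaw": 0},
  {"dx": 0,"dy": 0.037,"dz": 0,"yaw": 0},
  {"dx": 0,"dy": 0.037,"dz": 0,"yaw": 0},
  {"dx": 0,"dy": 0.037,"dz": 0,"yaw": 0},
  {"dx": 0,"dy": 0.037,"dz": 0,"yaw": 0},
], gripper=0.06)

```text
t: 2.15
eef_pos: [488.6, 136.1, 233.6]
tcp_rot: [3.141, 0.0, -0.047]
ft_force: [1.4, -0.4, -0.2]
opening: 0.63
grip_force: 0.0
```

Now straight down over the knob (488.4, 134.8), closing at the bottom.

Call:
arm_command([
  {"dx": 0,"dy": -0.001,"dz": -0.03,"yaw": 0},
  {"dx": 0,"dy": 0,"dz": -0.03,"yaw": 0},
  {"dx": 0,"dy": 0,"dz": -0.03,"yaw": 0},
  {"dx": 0,"dy": 0,"dz": -0.02,"yaw": 0},
  {"dx": 0,"dy": 0,"dz": -0.007,"yaw": 0},
  {"dx": 0,"dy": 0,"dz": 0,"yaw": 0},
])

```text
t: 2.75
eef_pos: [488.7, 133.5, 116.1]
tcp_rot: [3.141, 0.002, -0.047]
ft_force: [-0.4, 0.4, 0.7]
opening: 0.63
grip_force: 0.0
```

Call:
arm_command([
  {"dx": 0,"dy": 0,"dz": 0,"yaw": 0},
  {"dx": 0,"dy": 0,"dz": 0,"yaw": 0},
  {"dx": 0,"dy": 0,"dz": 0,"yaw": 0},
  {"dx": 0,"dy": 0,"dz": 0,"yaw": 0},
  {"dx": 0,"dy": 0,"dz": 0,"yaw": 0},
], gripper=0.02)

```text
t: 3.25
eef_pos: [489.3, 133.7, 117.4]
tcp_rot: [-3.141, -0.002, -0.047]
ft_force: [0.2, 2.7, 6.6]
opening: 0.352
grip_force: 30.0
```

```bash
python3 -c "
from h import *
c=shot('side','side2.png');s=state();print(s['ft_force'],s['moment'],s['opening']*95.1,s['grip_force'],s['eef_pos'])"
```

```text
[-1.13947462  2.41693831  7.01452887] [0.40678911 0.07449453 0.03943286] 33.11930501610373 30.001352140679955 [489.2714498  133.7601683  117.39133559]
```

View pics/side2.png

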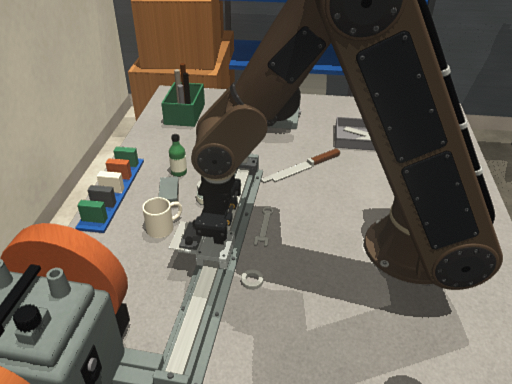

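The side view shows the gripper at (215,225) closed on the knob, and the opening of 33 mm matches its diameter. The first 25 mm is certain to be free.

Call:
arm_command([
  {"dx": 0,"dy": -0.004,"dz": 0,"yaw": 0},
  {"dx": -0.001,"dy": -0.005,"dz": 0,"yaw": 0},
  {"dx": 0,"dy": -0.005,"dz": 0,"yaw": 0},
  {"dx": 0,"dy": -0.005,"dz": 0,"yaw": 0},
  {"dx": 0,"dy": -0.004,"dz": 0,"yaw": 0},
  {"dx": 0,"dy": -0.002,"dz": 0,"yaw": 0},
  {"dx": 0,"dy": 0,"dz": 0,"yaw": 0},
])

```text
t: 4.0
eef_pos: [488.1, 108.2, 117.4]
tcp_rot: [3.141, -0.001, -0.047]
ft_force: [-0.2, -2.4, 9.9]
opening: 0.35
grip_force: 30.0
```

Call:
arm_command([
  {"dx": 0,"dy": -0.002,"dz": 0,"yaw": 0},
  {"dx": 0,"dy": -0.002,"dz": 0,"yaw": 0},
  {"dx": 0,"dy": -0.001,"dz": 0,"yaw": 0},
])

```text
t: 4.3
eef_pos: [487.9, 103.5, 117.4]
tcp_rot: [-3.141, -0.0, -0.047]
ft_force: [-3.0, 2.5, 11.1]
opening: 0.349
grip_force: 30.0
```

Call:
arm_command([
  {"dx": -0.0002,"dy": -0.002,"dz": 0,"yaw": 0},
  {"dx": 0,"dy": -0.002,"dz": 0,"yaw": 0},
  {"dx": 0,"dy": -0.001,"dz": 0,"yaw": 0},
])

```text
t: 4.6
eef_pos: [487.6, 98.5, 117.4]
tcp_rot: [-3.141, -0.0, -0.047]
ft_force: [-2.7, 3.0, 11.0]
opening: 0.352
grip_force: 30.0
```

Call:
arm_command([
  {"dx": -0.0002,"dy": -0.002,"dz": 0,"yaw": 0},
  {"dx": 0,"dy": -0.002,"dz": 0,"yaw": 0},
  {"dx": 0,"dy": -0.001,"dz": 0,"yaw": 0},
])

```text
t: 4.9
eef_pos: [487.4, 93.5, 117.4]
tcp_rot: [-3.141, -0.0, -0.047]
ft_force: [-3.2, 2.3, 11.4]
opening: 0.353
grip_force: 30.0
```

Call:
arm_command([
  {"dx": -0.0002,"dy": -0.002,"dz": 0,"yaw": 0},
  {"dx": 0,"dy": -0.002,"dz": 0,"yaw": 0},
  {"dx": 0,"dy": -0.001,"dz": 0,"yaw": 0},
])

```text
t: 5.2
eef_pos: [487.2, 88.5, 117.4]
tcp_rot: [-3.141, -0.0, -0.047]
ft_force: [-2.9, 3.4, 10.9]
opening: 0.35
grip_force: 30.0
```

Call:
arm_command([
  {"dx": -0.0002,"dy": -0.002,"dz": 0,"yaw": 0},
  {"dx": 0,"dy": -0.002,"dz": 0,"yaw": 0},
  {"dx": 0,"dy": -0.001,"dz": 0,"yaw": 0},
])

```text
t: 5.5
eef_pos: [486.9, 83.5, 117.4]
tcp_rot: [-3.142, -0.0, -0.047]
ft_force: [-2.9, 2.7, 11.1]
opening: 0.35
grip_force: 30.0
```

Call:
arm_command([
  {"dx": -0.0002,"dy": -0.002,"dz": 0,"yaw": 0},
  {"dx": 0,"dy": -0.002,"dz": 0,"yaw": 0},
  {"dx": 0,"dy": -0.001,"dz": 0,"yaw": 0},
])

```text
t: 5.8
eef_pos: [486.7, 78.5, 117.4]
tcp_rot: [-3.142, -0.0, -0.047]
ft_force: [-3.8, 2.5, 11.8]
opening: 0.35
grip_force: 30.0
```

Call:
arm_command([
  {"dx": -0.0002,"dy": -0.002,"dz": 0,"yaw": 0},
  {"dx": 0,"dy": -0.002,"dz": 0,"yaw": 0},
  {"dx": 0,"dy": -0.001,"dz": 0,"yaw": 0},
])

```text
t: 6.1
eef_pos: [486.4, 73.5, 117.4]
tcp_rot: [-3.141, 0.0, -0.047]
ft_force: [-3.7, 3.2, 12.3]
opening: 0.35
grip_force: 30.0
```

Call:
arm_command([
  {"dx": -0.0003,"dy": -0.002,"dz": 0,"yaw": 0},
  {"dx": 0,"dy": -0.002,"dz": 0,"yaw": 0},
  {"dx": 0,"dy": -0.001,"dz": 0,"yaw": 0},
])

```text
t: 6.4
eef_pos: [486.2, 68.5, 117.4]
tcp_rot: [-3.142, -0.0, -0.047]
ft_force: [-2.2, 3.5, 11.8]
opening: 0.346
grip_force: 30.0
```

Call:
arm_command([
  {"dx": -0.0003,"dy": -0.002,"dz": 0,"yaw": 0},
  {"dx": 0,"dy": -0.002,"dz": 0,"yaw": 0},
  {"dx": 0,"dy": -0.001,"dz": 0,"yaw": 0},
])

```text
t: 6.7
eef_pos: [485.9, 63.5, 117.3]
tcp_rot: [-3.141, -0.0, -0.047]
ft_force: [-3.5, 2.6, 11.5]
opening: 0.349
grip_force: 30.0
```

Call:
arm_command([
  {"dx": -0.0003,"dy": -0.002,"dz": 0,"yaw": 0},
  {"dx": 0,"dy": -0.002,"dz": 0,"yaw": 0},
  {"dx": 0,"dy": -0.001,"dz": 0,"yaw": 0},
])

```text
t: 7.0
eef_pos: [485.7, 58.5, 117.4]
tcp_rot: [-3.142, -0.0, -0.047]
ft_force: [-2.4, 3.3, 11.5]
opening: 0.35
grip_force: 30.0
```

Call:
arm_command([
  {"dx": -0.0003,"dy": -0.002,"dz": 0,"yaw": 0},
  {"dx": 0,"dy": -0.002,"dz": 0,"yaw": 0},
  {"dx": 0,"dy": -0.001,"dz": 0,"yaw": 0},
])

```text
t: 7.3
eef_pos: [485.5, 53.5, 117.4]
tcp_rot: [-3.142, -0.0, -0.047]
ft_force: [-2.4, 2.8, 11.4]
opening: 0.348
grip_force: 30.0
```

Call:
arm_command([
  {"dx": -0.0003,"dy": -0.002,"dz": 0,"yaw": 0},
  {"dx": 0,"dy": -0.002,"dz": 0,"yaw": 0},
  {"dx": 0,"dy": -0.001,"dz": 0,"yaw": 0},
])

```text
t: 7.6
eef_pos: [485.2, 48.8, 117.4]
tcp_rot: [-3.141, -0.001, -0.047]
ft_force: [-1.6, 7.4, 11.1]
opening: 0.346
grip_force: 30.0
```

Tightening is felt: the force rose from 2.8 to 7.4 N. I'll go 1 mm more and hold, to be sure of it.

Call:
arm_command([
  {"dx": 0,"dy": -0.001,"dz": 0,"yaw": 0},
  {"dx": 0,"dy": 0,"dz": 0,"yaw": 0},
  {"dx": 0,"dy": 0,"dz": 0,"yaw": 0},
])

```text
t: 7.9
eef_pos: [485.2, 47.9, 117.4]
tcp_rot: [-3.141, -0.001, -0.047]
ft_force: [-1.1, 6.4, 11.7]
opening: 0.348
grip_force: 30.0
```

Call:
arm_command([
  {"dx": 0,"dy": -0.001,"dz": 0,"yaw": 0},
  {"dx": 0,"dy": 0,"dz": 0,"yaw": 0},
])

```text
t: 8.1
eef_pos: [485.1, 47.1, 117.4]
tcp_rot: [-3.141, -0.0, -0.047]
ft_force: [-2.1, 7.7, 10.6]
opening: 0.349
grip_force: 30.0
```

About 3 mm in; the tight spot begins near knob y=50.4. Backing off to about 8 mm short of it.

Call:
arm_command([
  {"dx": 0,"dy": 0.003,"dz": 0,"yaw": 0},
  {"dx": 0.0003,"dy": 0.004,"dz": 0,"yaw": 0},
  {"dx": 0.0002,"dy": 0.003,"dz": 0,"yaw": 0},
  {"dx": 0,"dy": 0.001,"dz": 0,"yaw": 0},
  {"dx": 0,"dy": 0,"dz": 0,"yaw": 0},
  {"dx": 0,"dy": 0,"dz": 0,"yaw": 0},
  {"dx": 0,"dy": 0,"dz": 0,"yaw": 0},
  {"dx": 0,"dy": 0,"dz": 0,"yaw": 0},
  {"dx": 0,"dy": 0,"dz": 0,"yaw": 0},
])

```text
t: 9.0
eef_pos: [485.7, 57.4, 117.4]
tcp_rot: [3.141, -0.0, -0.047]
ft_force: [-2.1, 0.4, 10.6]
opening: 0.35
grip_force: 30.0
```

Call:
arm_command([
  {"dx": 0,"dy": 0,"dz": 0,"yaw": 0},
  {"dx": 0,"dy": 0,"dz": 0,"yaw": 0},
  {"dx": 0,"dy": 0,"dz": 0,"yaw": 0},
  {"dx": 0,"dy": 0,"dz": 0,"yaw": 0},
  {"dx": 0,"dy": 0,"dz": 0,"yaw": 0},
], gripper=0.06)

```text
t: 9.5
eef_pos: [485.7, 57.5, 116.6]
tcp_rot: [3.141, 0.0, -0.047]
ft_force: [-0.2, -0.6, -0.8]
opening: 0.625
grip_force: 0.0
```

Call:
arm_command([
  {"dx": 0,"dy": 0,"dz": 0.02,"yaw": 0},
  {"dx": 0,"dy": 0,"dz": 0.03,"yaw": 0},
  {"dx": 0,"dy": 0,"dz": 0.03,"yaw": 0},
])

```text
t: 9.8
eef_pos: [485.4, 57.6, 197.3]
tcp_rot: [3.141, 0.001, -0.047]
ft_force: [0.9, 0.0, -0.4]
opening: 0.634
grip_force: 0.0
```

Call:
arm_command([
  {"dx": -0.0025,"dy": -0.033,"dz": 0.01,"yaw": 0},
  {"dx": 0,"dy": -0.04,"dz": 0,"yaw": 0},
  {"dx": 0,"dy": -0.04,"dz": 0,"yaw": 0},
  {"dx": 0,"dy": -0.04,"dz": 0,"yaw": 0},
  {"dx": 0,"dy": -0.04,"dz": 0,"yaw": 0},
  {"dx": 0,"dy": -0.04,"dz": 0,"yaw": 0},
  {"dx": 0,"dy": -0.04,"dz": 0,"yaw": 0},
  {"dx": 0,"dy": -0.02,"dz": 0,"yaw": 0},
  {"dx": 0,"dy": 0,"dz": 0,"yaw": 0},
  {"dx": 0,"dy": 0,"dz": 0,"yaw": 0},
], gripper=0.048)

```text
t: 10.8
eef_pos: [482.9, -235.1, 206.4]
tcp_rot: [-3.141, 0.001, -0.048]
ft_force: [0.6, -0.0, -0.2]
opening: 0.501
grip_force: 0.0
```

Call:
arm_command([
  {"dx": 0,"dy": 0,"dz": -0.03,"yaw": 0},
  {"dx": 0,"dy": 0,"dz": -0.02,"yaw": 0},
  {"dx": 0,"dy": 0,"dz": -0.015,"yaw": 0},
  {"dx": 0,"dy": 0,"dz": -0.015,"yaw": 0},
  {"dx": 0,"dy": 0,"dz": -0.014,"yaw": 0},
  {"dx": 0,"dy": 0,"dz": 0,"yaw": 0},
])

```text
t: 11.4
eef_pos: [482.7, -233.7, 111.4]
tcp_rot: [-3.14, 0.003, -0.046]
ft_force: [-0.2, -0.0, -0.1]
opening: 0.506
grip_force: 0.0
```

Call:
arm_command([
  {"dx": 0,"dy": 0,"dz": 0,"yaw": 0},
  {"dx": 0,"dy": 0,"dz": 0,"yaw": 0},
  {"dx": 0,"dy": 0,"dz": 0,"yaw": 0},
  {"dx": 0,"dy": 0,"dz": 0,"yaw": 0},
  {"dx": 0,"dy": 0,"dz": 0,"yaw": 0},
], gripper=0.01)

```text
t: 11.9
eef_pos: [483.4, -235.4, 113.3]
tcp_rot: [3.141, -0.001, -0.047]
ft_force: [-0.1, 2.1, 6.4]
opening: 0.242
grip_force: 30.0
```

```bash
python3 - <<'E'
from h import *
c=shot('top','top2.png');w=cloud(c);s=state();print(s['ft_force'],s['opening']*95.1,s['eef_pos'])
p=w[170:210,150:280].reshape(-1,3);k=p[(p[:,2]>118)&(p[:,2]<145)];print('knob',len(k),k.mean(0).round(1))
E
```

```text
[0.04432926 1.76834569 6.25169539] 23.311575021992557 [ 483.38947822 -235.4222348   113.22756201]
knob 189 [484.3  54.3 132.2]
```

View pics/top2.png

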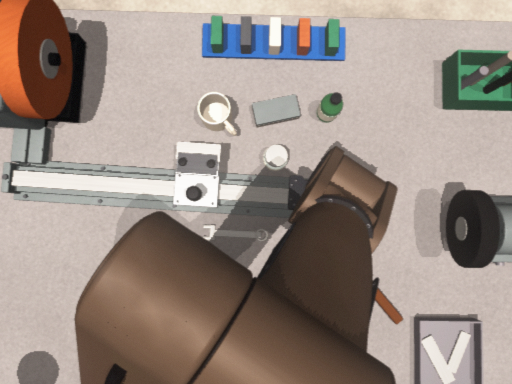

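Top view: the carriage knob is at (193,193), the gripper is on the post at (297,190), and the jar at (276,156) is undisturbed. I'll check the knob position against its initial value.

```bash
python3 - <<'E'
from h import *
w0=np.load('top.npy');c=shot('top');w1=cloud(c)
for w,u,v in((w0,157,190),(w1,193,193)):
    p=w[v-16:v+17,u-20:u+21].reshape(-1,3)
    k=p[(p[:,2]>128)&(p[:,2]<138)];q=p[(p[:,2]>74)&(p[:,2]<86)]
    print(len(k),np.median(k,0).round(1),k.min(0).round(1),k.max(0).round(1))
    r=w[v-4:v+5,u-40:u+41].reshape(-1,3);r=r[(r[:,2]>74)&(r[:,2]<86)];print(np.percentile(r[:,1],[1,99]).round(1))
E
```

```text
175 [489.  135.3 132.9] [473.9 120.4 128.2] [504.8 151.1 137.2]
[ 86.5 185. ]
169 [484.4  55.1 133. ] [469.3  39.7 128.1] [499.9  70.6 137.6]
[  6.3 104.8]
```

The knob moved 80 mm by camera and 76 mm by arm. The difference is the knob centring itself in the first grip, so the carriage is about 5–7 mm short of the tight spot. Next I bring the stop up to about 12 mm from contact.

Call:
arm_command([
  {"dx": 0.0003,"dy": 0.006,"dz": 0,"yaw": 0},
  {"dx": 0.0006,"dy": 0.012,"dz": 0,"yaw": 0},
  {"dx": 0.0008,"dy": 0.016,"dz": 0,"yaw": 0},
  {"dx": 0.0008,"dy": 0.016,"dz": 0,"yaw": 0},
  {"dx": 0.0008,"dy": 0.016,"dz": 0,"yaw": 0},
  {"dx": 0.0008,"dy": 0.016,"dz": 0,"yaw": 0},
  {"dx": 0.0008,"dy": 0.016,"dz": 0,"yaw": 0},
  {"dx": 0.0008,"dy": 0.016,"dz": 0,"yaw": 0},
  {"dx": 0.0008,"dy": 0.016,"dz": 0,"yaw": 0},
  {"dx": 0.0008,"dy": 0.016,"dz": 0,"yaw": 0},
  {"dx": 0.0008,"dy": 0.016,"dz": 0,"yaw": 0},
  {"dx": 0.0008,"dy": 0.016,"dz": 0,"yaw": 0},
  {"dx": 0.0008,"dy": 0.016,"dz": 0,"yaw": 0},
  {"dx": 0.0005,"dy": 0.01,"dz": 0,"yaw": 0},
  {"dx": 0.0002,"dy": 0.004,"dz": 0,"yaw": 0},
  {"dx": 0,"dy": 0,"dz": 0,"yaw": 0},
])

```text
t: 13.6
eef_pos: [493.5, -26.9, 113.2]
tcp_rot: [3.142, -0.0, -0.047]
ft_force: [-2.5, 2.0, 8.4]
opening: 0.247
grip_force: 30.0
```

Call:
arm_command([
  {"dx": 0,"dy": 0.001,"dz": 0,"yaw": 0},
  {"dx": 0,"dy": 0.001,"dz": 0,"yaw": 0},
  {"dx": 0,"dy": 0.001,"dz": 0,"yaw": 0},
])

```text
t: 13.9
eef_pos: [493.6, -24.7, 113.2]
tcp_rot: [3.141, -0.0, -0.047]
ft_force: [-3.6, -2.5, 6.7]
opening: 0.246
grip_force: 30.0
```

Free drag reads −2.5 N (about 2 N expected); contact should show as roughly −4.5 N.

Call:
arm_command([
  {"dx": 0.0001,"dy": 0.0015,"dz": 0,"yaw": 0},
  {"dx": 0.0001,"dy": 0.0015,"dz": 0,"yaw": 0},
  {"dx": 0.0001,"dy": 0.0015,"dz": 0,"yaw": 0},
  {"dx": 0,"dy": 0.0015,"dz": 0,"yaw": 0},
])

```text
t: 14.3
eef_pos: [493.9, -18.7, 113.2]
tcp_rot: [3.141, -0.0, -0.047]
ft_force: [-3.2, -2.6, 7.6]
opening: 0.248
grip_force: 30.0
```

Call:
arm_command([
  {"dx": 0.0001,"dy": 0.001,"dz": 0,"yaw": 0},
  {"dx": 0,"dy": 0.001,"dz": 0,"yaw": 0},
  {"dx": 0,"dy": 0.001,"dz": 0,"yaw": 0},
])

```text
t: 14.6
eef_pos: [494.0, -15.7, 113.2]
tcp_rot: [3.141, -0.0, -0.047]
ft_force: [-2.9, -1.7, 6.4]
opening: 0.247
grip_force: 30.0
```

Call:
arm_command([
  {"dx": 0.0001,"dy": 0.001,"dz": 0,"yaw": 0},
  {"dx": 0,"dy": 0.001,"dz": 0,"yaw": 0},
])

```text
t: 14.8
eef_pos: [494.1, -13.7, 113.2]
tcp_rot: [3.141, -0.001, -0.047]
ft_force: [-2.9, -2.2, 6.5]
opening: 0.247
grip_force: 30.0
```

Call:
arm_command([
  {"dx": 0.0001,"dy": 0.001,"dz": 0,"yaw": 0},
  {"dx": 0,"dy": 0.001,"dz": 0,"yaw": 0},
])

```text
t: 15.0
eef_pos: [494.2, -11.9, 113.2]
tcp_rot: [3.141, -0.001, -0.047]
ft_force: [-2.4, -4.2, 7.5]
opening: 0.252
grip_force: 30.0
```

Call:
arm_command([
  {"dx": 0,"dy": 0.001,"dz": 0,"yaw": 0},
  {"dx": 0,"dy": 0.0005,"dz": 0,"yaw": 0},
])

```text
t: 15.2
eef_pos: [494.3, -10.4, 113.2]
tcp_rot: [3.141, -0.001, -0.047]
ft_force: [-2.9, -5.4, 6.8]
opening: 0.252
grip_force: 30.0
```

Contact is at post y of about −12.5, just where predicted. The carriage is about 9 mm short of the tight spot, so I release and lift.

Call:
arm_command([
  {"dx": 0,"dy": 0,"dz": 0,"yaw": 0},
  {"dx": 0,"dy": 0,"dz": 0,"yaw": 0},
  {"dx": 0,"dy": 0,"dz": 0,"yaw": 0},
])

```text
t: 15.5
eef_pos: [494.3, -10.4, 113.2]
tcp_rot: [3.141, -0.001, -0.047]
ft_force: [-2.6, -3.9, 7.7]
opening: 0.249
grip_force: 30.0
```

Call:
arm_command([
  {"dx": 0,"dy": 0,"dz": 0,"yaw": 0},
  {"dx": 0,"dy": 0,"dz": 0,"yaw": 0},
  {"dx": 0,"dy": 0,"dz": 0,"yaw": 0},
  {"dx": 0,"dy": 0,"dz": 0,"yaw": 0},
  {"dx": 0,"dy": 0,"dz": 0,"yaw": 0},
], gripper=0.044)

```text
t: 16.0
eef_pos: [494.2, -9.9, 112.6]
tcp_rot: [3.142, 0.0, -0.047]
ft_force: [-0.0, 0.2, -0.3]
opening: 0.461
grip_force: 0.0
```

Call:
arm_command([
  {"dx": 0,"dy": 0,"dz": 0.01,"yaw": 0},
  {"dx": 0,"dy": 0,"dz": 0.02,"yaw": 0},
  {"dx": 0,"dy": 0,"dz": 0.03,"yaw": 0},
  {"dx": 0,"dy": 0,"dz": 0.03,"yaw": 0},
  {"dx": 0,"dy": -0.03,"dz": 0.02,"yaw": 0},
  {"dx": 0,"dy": -0.04,"dz": 0,"yaw": 0},
  {"dx": 0,"dy": -0.04,"dz": 0,"yaw": 0},
  {"dx": 0,"dy": -0.04,"dz": 0,"yaw": 0},
  {"dx": 0,"dy": -0.04,"dz": 0,"yaw": 0},
  {"dx": 0,"dy": -0.04,"dz": 0,"yaw": 0},
  {"dx": 0,"dy": -0.04,"dz": 0,"yaw": 0},
  {"dx": 0,"dy": 0,"dz": 0,"yaw": 0},
  {"dx": 0,"dy": 0,"dz": 0,"yaw": 0},
])

```text
t: 17.3
eef_pos: [493.8, -280.3, 222.9]
tcp_rot: [-3.141, 0.0, -0.049]
ft_force: [-0.4, -0.1, -0.5]
opening: 0.46
grip_force: 0.0
```

```bash
python3 - <<'E'
from h import *
c=shot('top');w=cloud(c)
im=cv2.resize(c['color'][130:240,130:300],None,fx=4,fy=4,interpolation=cv2.INTER_CUBIC);cv2.imwrite('pics/fin.png',im[:,:,::-1])
p=w[165:220,160:280].reshape(-1,3);p=p[(p[:,2]>126)&(p[:,2]<138)]
for n,m in(('knob',p[:,1]>20),('post',p[:,1]<20)): k=p[m];print(n,len(k),np.median(k,0).round(1),((k.min(0)+k.max(0))/2).round(1))
print(state()['qvel'].round(3))
E
```

```text
knob 182 [484.2  56.9 132.8] [484.5  57.4 132.1]
post 125 [494.1 -12.4 130.8] [493.3 -12.4 131.2]
[ 0.021 -0.007  0.01   0.    -0.003 -0.   ]
```

View pics/fin.png

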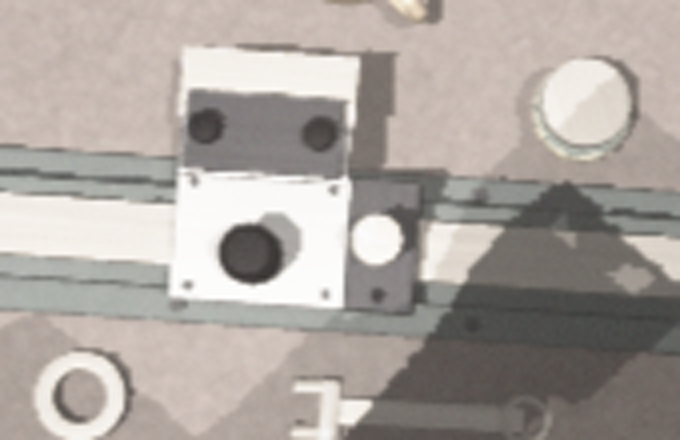

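The stop, at crop pixels (380,240), sits flush against the carriage's right-hand end at (348,240). Knob to post measures about 70 mm, and the other things are in place.

```bash
python3 -c "
from cell import job_done
print(job_done())"
```

```text
the job is handed in; nothing more can be done
None
```

I felt the carriage start to tighten about 80 mm right of its start, backed it off to about 9 mm short of that point, set the stop against its right-hand end, and handed the job in; no verdict came back.

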